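Pair the square closet light with its remote

ROBOT

A 6-joint arm with a two-finger parallel gripper is mounted at the origin on the work surface. World frame = base frame: x ahead of the robot, y to its left, z up, the work surface at z = 0. Lengths are in m, angles in rad, forces in N, time in s.
With the tool pointing down it reaches from about 0.2 to 0.875 m from the base axis. Payload 3.4 kg.
Tool frame: the origin (TCP) lies at the very end of the fingers, on their centre line; the grasp point (between the pads) lies 19 mm behind it; z points along the fingers, y is the line along which they close (so a half turn about z gives the same grasp; the last joint's range is limited). The gripper opens to 94 mm and grips with 3 to 60 N. Pads are 16 mm wide; open, the fingers measure 119 mm over their backs; the gripper's body (75 mm by 177 mm) begins 78 mm behind the grasp point.
Start: joints at [1.043, 0.276, 1.505, -0, 1.361, -0.121], TCP at [0.228, 0.528, 0.205] pointing down, gripper open.
Joint ranges: [-2.89, 2.89], [-0.75, 2.08], [0.22, 2.7], [-1.18, 4.32], [0.11, 2.71], [-2.7, 2.7]. Speed limits (rad/s): [2.57, 2.57, 3.14, 3.14, 3.14, 3.14].

INTERFACE

Orientations are given as a unit quaternion [w, x, y, z].
In Python, from station import arm, camera, finish_job gives the robot as it stands. The module is installed in compiled form; this text tells all that it offers.
- The arm moves only by the tool step_arm, never from a script. Its argument "series" is a list of rows, each a list of 6 numbers: the shift along the tool's x, y, z in mm, then the turn, a rotation vector about the tool's x, y, z in rad. In form: [[tx, ty, tz, rx, ry, rz], ...]. A call has 1 to 8 rows; each row shifts and turns the commanded pose from where the row before left it, along the tool's axes as they then stand; what a row does not reach is not made up. A row lasts 1/10 s, in which the tool goes at most 50 mm and 8.59 degrees, less where a joint would pass 70% of its speed; a pose out of reach is approached as far as the arm can. A call is refused whole if a number of a shift passes 50 or a number of a turn 0.15, either way. A call with a gripper value outside its range is refused whole. "fingers" is the opening, from 0 (shut) to 1 (fully open), set as the call begins (left out, the last holds). The fingers move at their own pace and stop on an object; the grip force is fixed at half the most. Time passes only in rows, so rows that do not move let the fingers close. It gives the time, the measured TCP pose, the force, the opening and the grip force at its end, in the units of the state.
- arm.get_obs(): the state, without advancing time (a new reading comes with each control period).
- camera(name): name is "side" or "top" or "wrist"; returns a dict with "image" (420x560x3 uint8, blue, green, red), "fx", "fy", "cx", "cy" (pixels), "camera_from_world" (4x4, takes a point from world to camera coordinates); the wrist camera has in their place "tool_from_camera" (4x4, takes a point from camera to tool coordinates, whose origin is the TCP and whose axes are the flange's). Camera axes: x right, y up, looking along -z (the intrinsics and any distortion apply to the point x, -y, -z); pixel columns grow to the right and rows downward; lengths in m; the calibration is good to about 2 mm. The wrist camera is an equidistant fisheye: a pixel r from the principal point sees the ray r / f radians off the axis. A picture is of the moment at which its call begins: read the wrist's pose just before it. There is no depth.
- finish_job(): hands the job in; it is judged then, once.
The state is a dict: "time": time; "q": joint angles; "joint_vel": joint speeds; "joint_torque": joint torques, N m; "tcp_pos": TCP position; "ee_rot": TCP orientation; "ft_force": force on the tool from outside, world axes, zero at the start; "ft_torque": the same for the moment, N m; "opening": opening from 0.0 (shut) to 1.0 (fully open); "grip_force": force on a finger pad.
Only numpy, scipy, OpenCV 4.12 (cv2) and the standard library are available. Lean on these libraries where they do the work, as an engineer would, in place of code of your own. Each camera call takes 0.05 s, during which the arm holds its last target. There are 200 camera calls.

TASK

Pair the square battery light with the long remote, with the fingertips and without picking anything up: gently press the square light's face fully down, keep it down for three seconds and let it spring up, then press the large button of the long remote fully down, let it up and draw the hand away. Do not press the round lights, the remote's small button or the short round remote, and leave everything standing and lying where it is.

Things in the scene. Friction and masses are not known exactly. Their poses are not given: they have to be found in the camera images.
- square_light: White plastic battery light lying face up, the only square one: 84 x 84 mm and 28 mm high in all, about 0.28 kg, loose on the table. Origin at the centre of its underside, z up. Its whole raised middle is one sprung push face.
- square_top (a point): Centre of the top of the square light's push face (64 x 64 mm), 28 mm above the table when up; the face stands 8 mm proud of the light's rim and moves down with a press.
- square_face (a joint): Travel of the square light's push face, m: 0 up, 0.006 fully down. It begins to move at about 2 N, takes 5 N fully down and springs back up when let go.
- remote: The long remote: a flat grey plastic bar 130 x 50 mm, 18 mm thick, about 0.2 kg, lying loose on the table at any yaw. Origin at the centre of its underside, y along its length, z up. Two round white buttons on top: the large one 32 mm from the middle towards +y, the small one 32 mm towards -y.
- large_top (a point): Centre of the top of the remote's large button (diameter 32 mm), 26 mm above the table when up, 8 mm proud of the remote.
- large_button (a joint): Travel of the remote's large button, m: 0 up, 0.005 fully down. It begins to move at about 2 N, takes 5 N fully down and springs back up.
- small_top (a point): Centre of the top of the remote's small button (diameter 16 mm), 22 mm above the table. Not to be pressed.
- small_button (a joint): Travel of the remote's small button, m: 0 up, 0.003 down. Not to be pressed.
- big_round_light: White round battery light, diameter 96 mm, 28 mm high, loose, with a sprung face like the square one's. Leave alone. Origin at the centre of its underside.
- big_round_face (a joint): Travel of the big round light's face, m: 0 up, 0.006 down. Not to be pressed.
- small_round_light: White round battery light, diameter 70 mm, 28 mm high, loose, with a sprung face. Leave alone. Origin at the centre of its underside.
- small_round_face (a joint): Travel of the small round light's face, m: 0 up, 0.006 down. Not to be pressed.
- fob: Short round grey remote, diameter 54 mm, with a single white button as large as the long remote's large one; 26 mm high in all, loose. Leave alone. Origin at the centre of its underside.
- fob_button (a joint): Travel of the round remote's button, m: 0 up, 0.005 down. Not to be pressed.
- battery_box: Small closed cardboard box, 50 x 75 mm, 30 mm high, loose. Leave alone. Origin at the centre of its underside.
- jar: Glass jar with a steel lid, diameter 70 mm, 90 mm high, loose, beyond the lights. Leave alone. Origin under its centre.
- cleaner: White bottle, diameter 68 mm, 200 mm high, loose, at the left. Leave alone. Origin under its centre.
- torch: Torch lying on the table at the right, 150 mm long, black handle and aluminium head 40 mm across, loose. Leave alone. Origin at its middle, at table height, x along it towards the head.
Not all that is in view belongs to the job. Of the things like the remote, leave any that is red; of the rest the larger one is meant. Leave any green look-alike of the square_light alone.

How it is judged:
On the way, in this order (a step that is already met when the one before it is completed fails the run):
1. the square light's face is pressed down (at least 4 of its 6 mm) and kept down for 2 s (value of joint square_face above 0.004 m), for 2 s.
2. the square light's face is let up again (value of joint square_face below 0.0015 m), for 0.1 s.
3. the long remote's large button is pressed down (at least 3.3 of its 5 mm) (value of joint large_button above 0.0033 m), for 0.05 s.
4. the large button is let up again (value of joint large_button below 0.0015 m), for 0.1 s.
At the end, for the whole second after the job is handed in: Both pressed faces are up again (within 1.5 mm), the square light and the long remote lie flat within 20 mm of where they were, every other thing is upright and within 15 mm of where it was, all at rest (value of joint each of square_face, large_button, big_round_face, small_round_face, small_button, fob_button below 0.0015 m and distance of each of square_light, remote from where it was at the start of the episode below 0.02 m and distance of each of big_round_light, small_round_light, fob, battery_box, jar, cleaner, torch from where it was at the start of the episode below 0.015 m and angle between each of square_light, remote, big_round_light, small_round_light, fob, battery_box, jar, cleaner, torch's own z axis and vertical below 0.1 rad and linear speed of each of square_light, remote, big_round_light, small_round_light, fob, battery_box, jar, cleaner, torch below 0.02 m/s); the robot touches nothing.
It fails at once if a round light, the small button or the round remote's button is pressed (over 1.5 mm) (value of joint any of big_round_face, small_round_face, small_button, fob_button above 0.0015 m).
It fails at once if the square light or the long remote is lifted, tipped or pushed away (over 20 mm) (height (world z) of any of square_light, remote above 0.008 m or angle between any of square_light, remote's own z axis and vertical above 0.15 rad or distance of any of square_light, remote from where it was at the start of the episode above 0.02 m).
It fails at once if another thing is shifted over 15 mm or tipped (distance of any of big_round_light, small_round_light, fob, battery_box, jar, cleaner, torch from where it was at the start of the episode above 0.015 m or angle between any of big_round_light, small_round_light, fob, battery_box, jar, cleaner, torch's own z axis and vertical above 0.15 rad).
It fails at once if the light or the remote is pressed roughly (over 25 N) (contact force between any of square_light, remote and the arm above 25 N).
It also fails if it takes over 51 s, if anything falls off the work surface, if the arm or the gripper's body presses on something with over 40 N, if the wrist force passes 120 N, or if a joint passes its speed limit or range.

## Working session

There is one attempt and no reset: what is moved stays moved. The work goes in short steps, Python scripts to look and compute and a tool call to move; the robot and the scene stay as the last step left them, time stands still between calls to the robot, and variables do not carry over. Pictures are saved under pics/ and viewed, at most 10 in all, crops included, and the job is handed in when it is done.

Besides the shell and the picture viewer there is one more tool, called as a command line: name --pt "numbers of a row" for each row, then --argument value for the rest. step_arm: Moves the arm, as the interface text tells. Its arguments: {"type":"object","properties":{"series":{"type":"array","items":{"type":"array","items":{"type":"number"}}},"fingers":{"type":"number"}},"required":["series"]}

```bash
mkdir -p pics; cat > h.py <<'E'
import numpy as np,cv2
from station import arm,camera,finish_job
def ray(c,u,v,z):
    M=np.array(c["camera_from_world"]);R=M[:3,:3];t=M[:3,3]
    d=R.T@np.array([(u-c["cx"])/c["fx"],-(v-c["cy"])/c["fy"],-1]);o=-R.T@t
    return o+d*(z-o[2])/d[2]
E
python3 - <<'E'
from h import *
for n in("top","side"):
    c=camera(n);cv2.imwrite(f"pics/{n}.png",c["image"])
    print(n,[x for x in c if x!="image"],c["fx"],c["cx"],c["cy"],np.round(c["camera_from_world"],3).tolist())
o=arm.get_obs();print(o["tcp_pos"],o["ee_rot"],o["time"],o["ft_force"])
E
```

```text
top ['fx', 'fy', 'cx', 'cy', 'camera_from_world'] 480.37552530713486 273.21002530221494 209.49643336229994 [[0.025, -1.0, -0.006, -0.014], [0.985, 0.024, 0.169, -0.589], [-0.169, -0.01, 0.986, -1.207], [0.0, 0.0, 0.0, 1.0]]
side ['fx', 'fy', 'cx', 'cy', 'camera_from_world'] 438.00174993059096 273.9230943843111 217.27414099253804 [[-1.0, -0.014, -0.022, 0.589], [-0.006, -0.713, 0.702, -0.028], [-0.026, 0.701, 0.712, -1.119], [0.0, 0.0, 0.0, 1.0]]
[0.22724089 0.52762931 0.20471195] [-2.64926805e-04  2.01988359e-01  9.79387582e-01 -7.72478055e-04] 0.1 [-0.83734428  0.34786689  1.20887176]
```

View pics/top.png

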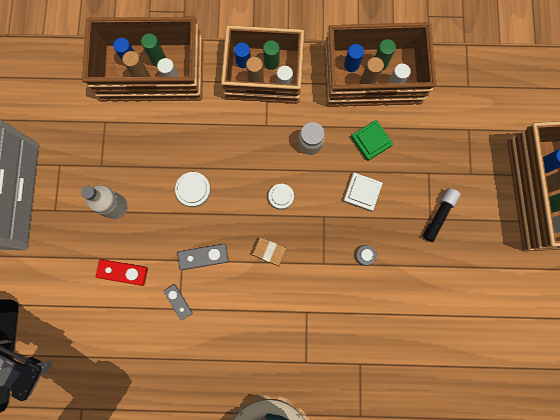

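View pics/side.png

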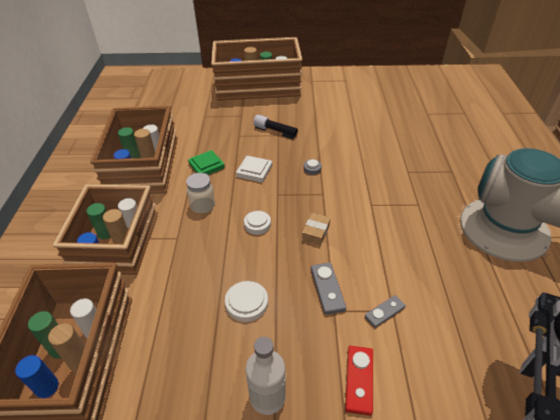

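In the top view, the white square light is at (364,191) and its green look-alike, to be left alone, is at (372,140). There are three remotes: a red one at (121,272), excluded; a small grey one at (178,301); and a larger grey one at (203,256), which is the one meant. Its large button is near (214,255) and the small one near (193,259). I'll confirm both targets in one enlarged crop.

```bash
python3 - <<'E'
from h import *
c=camera("top");im=c["image"]
a=cv2.resize(im[225:325,160:250],None,fx=4,fy=4,interpolation=cv2.INTER_CUBIC)
b=cv2.resize(im[160:260,325:415],None,fx=4,fy=4,interpolation=cv2.INTER_CUBIC)
cv2.imwrite("pics/crop.png",np.hstack([a,b]))
for n,u,v,z in[("sq",364,190,.028),("lb",214,255,.026),("sb",193,259,.022),("rem",203,256.5,.018)]: print(n,ray(c,u,v,z).round(4))
s=camera("side")
for n,u,v,z in[("sq",255,167,.028),("lb",325,272,.026),("sb",332,296,.022)]: print("side",n,ray(s,u,v,z).round(4))
E
```

```text
sq [ 0.6517 -0.241   0.028 ]
lb [0.4682 0.1533 0.026 ]
sb [0.4566 0.2086 0.022 ]
rem [0.4641 0.1832 0.018 ]
side sq [ 0.6469 -0.221   0.028 ]
side lb [0.47   0.1587 0.026 ]
side sb [0.4587 0.2213 0.022 ]
```

View pics/crop.png

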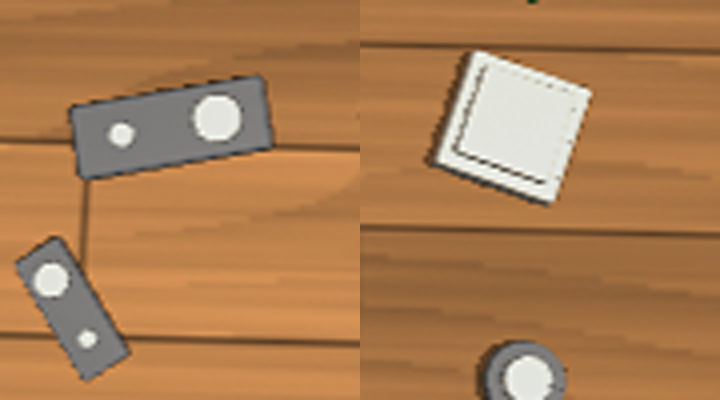

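The crop confirms both. On the larger grey remote, the large button is at top-view pixel (214.2,254.4) and the small one at (190.2,258.4). The white square light's face is centred near (365.5,191). The two cameras disagree by about 2 cm on the light, so I'll refine its position with the wrist camera. Fingers shut, I'm moving to above it.

step_arm --pt "-29 -22 0 0 0 0" --pt "-29 -22 0 0 0 0" --pt "-29 -22 0 0 0 0" --pt "-29 -22 0 0 0 0" --pt "-29 -22 0 0 0 0" --pt "-29 -22 0 0 0 0" --pt "-29 -22 0 0 0 0" --pt "-29 -22 0 0 0 0" --fingers 0

```text
time: 1.0
tcp_pos: [0.3714, 0.2733, 0.2055]
ee_rot: [0.0, 0.202, 0.979, 0.0]
ft_force: [0.7, 0.4, 0.6]
opening: 0.355
grip_force: 0.0
```

step_arm --pt "-29 -22 0 0 0 0" --pt "-29 -22 0 0 0 0" --pt "-29 -22 0 0 0 0" --pt "-29 -22 0 0 0 0" --pt "-29 -22 0 0 0 0" --pt "-29 -22 0 0 0 0" --pt "-29 -22 0 0 0 0" --pt "-29 -22 0 0 0 0"

```text
time: 1.8
tcp_pos: [0.5148, 0.0198, 0.2054]
ee_rot: [-0.0, 0.202, 0.979, 0.0]
ft_force: [0.7, -0.5, 0.3]
opening: 0.009
grip_force: 0.0
```

step_arm --pt "-29 -22 0 0 0 0" --pt "-29 -22 0 0 0 0" --pt "-29 -22 0 0 0 0" --pt "-29 -22 0 0 0 0" --pt "-29 -22 0 0 0 0" --pt "-29 -22 0 0 0 0" --pt "0 0 0 0 0 0" --pt "0 0 0 0 0 0"

```text
time: 2.6
tcp_pos: [0.6217, -0.1692, 0.2046]
ee_rot: [-0.001, 0.203, 0.979, 0.0]
ft_force: [-0.1, 0.6, 0.8]
opening: 0.006
grip_force: 0.0
```

```bash
cat >> h.py <<'E'
from scipy.spatial.transform import Rotation as Ro
def pose():
    o=arm.get_obs();w,x,y,z=o["ee_rot"];return np.array(o["tcp_pos"]),Ro.from_quat([x,y,z,w]).as_matrix(),o
def wray(c,p,R,u,v,z):
    T=np.array(c["tool_from_camera"]);a=np.array([u-c["cx"],v-c["cy"]])
    r=np.hypot(*a);th=r/c["fx"];s=np.sin(th)/max(r,1e-9)
    d=R@T[:3,:3]@np.array([a[0]*s,-a[1]*s,-np.cos(th)]);o=p+R@T[:3,3]
    return o+d*(z-o[2])/d[2]
E
python3 - <<'E'
from h import *
p,R,o=pose();c=camera("wrist");cv2.imwrite("pics/w1.png",c["image"])
print(p,o["time"],o["ft_force"],c["fx"],c["cx"],c["cy"],np.round(c["tool_from_camera"],3).tolist())
np.savez("w1.npz",p=p,R=R)
E
```

```text
[ 0.621672   -0.16916791  0.20456308] 2.6 [-0.06310664  0.60613326  0.79130663] 325.19226210127806 284.7210127855479 205.96373806565097 [[-0.0, 0.973, 0.232, 0.066], [1.0, 0.0, -0.0, -0.001], [-0.0, 0.232, -0.973, -0.18], [0.0, 0.0, 0.0, 1.0]]
```

View pics/w1.png

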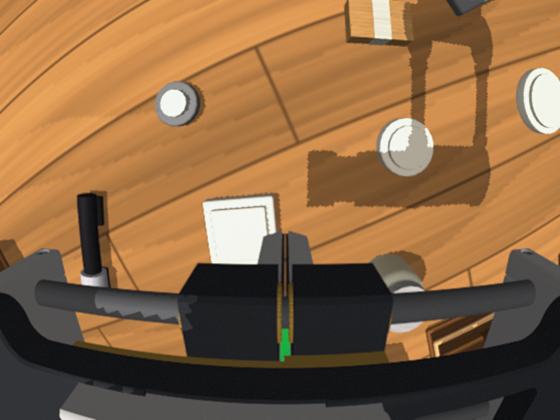

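The wrist view shows the square light at (240,235), partly hidden by the fingers. The corners of the face's near edge are at about (211,213) and (268,207). I'll compute the centre from that edge.

```bash
python3 - <<'E'
from h import *
d=np.load("w1.npz");p,R=d["p"],d["R"];c=camera("wrist")
A=wray(c,p,R,211,213,.028)[:2];B=wray(c,p,R,268,207,.028)[:2]
e=B-A;L=np.linalg.norm(e);n=np.array([-e[1],e[0]])/L
print(A,B,L)
for s in(1,-1):
    q=(A+B)/2+s*.032*n;print("centre",q,"tool shift mm",(R.T@np.append(q-p[:2],0)*1000).round(1))
A=wray(c,p,R,204,202,.02)[:2];B=wray(c,p,R,273,196,.02)[:2];print("rim L",np.linalg.norm(A-B),(A+B)/2)
t=camera("top");print(ray(t,365.5,191.2,.028),ray(t,214.2,254.4,.026),ray(t,190.2,258.4,.022))
E
```

```text
[ 0.61215812 -0.25813826] [ 0.63187457 -0.19467445] 0.06645595599676932
centre [ 0.59145713 -0.21691245] tool shift mm [  8.8 -55.8  -0. ]
centre [ 0.65257556 -0.23590026] tool shift mm [-54.9 -49.   -0.1]
rim L 0.08151995551985185 [ 0.61097246 -0.22392928]
[ 0.64850408 -0.24494269  0.028     ] [0.46974293 0.15284445 0.026     ] [0.45796199 0.21608555 0.022     ]
```

Both estimates agree on a centre near (0.651,-0.239). I'll shift above it and descend.

step_arm --pt "-18 -17 0 0 0 0" --pt "-18 -17 0 0 0 0" --pt "-18 -17 0 0 0 0" --pt "0 0 40 0 0 0" --pt "0 0 40 0 0 0" --pt "0 0 40 0 0 0" --pt "0 0 30 0 0 0" --pt "0 0 5 0 0 0"

```text
time: 3.55
tcp_pos: [0.6482, -0.2343, 0.0466]
ee_rot: [-0.004, 0.201, 0.98, 0.001]
ft_force: [-1.3, -0.1, 0.0]
opening: 0.003
grip_force: 0.0
```

step_arm --pt "0 0 4 0 0 0" --pt "0 0 4 0 0 0" --pt "0 0 4 0 0 0" --pt "0 0 2 0 0 0" --pt "0 0 2 0 0 0" --pt "0 0 0 0 0 0" --pt "0 0 0 0 0 0" --pt "0 0 0 0 0 0"

```text
time: 4.35
tcp_pos: [0.6515, -0.2372, 0.0346]
ee_rot: [0.0, 0.202, 0.979, 0.0]
ft_force: [0.6, 0.4, 0.1]
opening: 0.007
grip_force: 0.0
```

```bash
python3 - <<'E'
from h import *
p,R,o=pose();print(p,o["ft_force"],o["time"])
c=camera("wrist");cv2.imwrite("pics/w2.png",c["image"])
E
```

```text
[ 0.6515039  -0.23715133  0.03463179] [0.63299146 0.42082193 0.09851574] 4.35
```

View pics/w2.png

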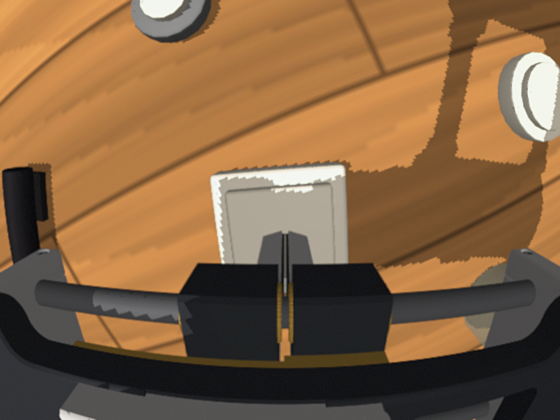

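The fingers are centred over the square light: its face spans columns 227–333 and the tip is at column 285. Pressing slowly.

step_arm --pt "0 0 3 0 0 0" --pt "0 0 3 0 0 0" --pt "0 0 1 0 0 0" --pt "0 0 1 0 0 0" --pt "0 0 1 0 0 0" --pt "0 0 1 0 0 0" --pt "0 0 0 0 0 0" --pt "0 0 0 0 0 0"

```text
time: 5.2
tcp_pos: [0.6514, -0.2371, 0.0247]
ee_rot: [0.0, 0.202, 0.979, 0.0]
ft_force: [-0.8, -0.5, 3.7]
opening: 0.011
grip_force: 1.8
```

step_arm --pt "0 0 0.5 0 0 0" --pt "0 0 0.5 0 0 0" --pt "0 0 0.5 0 0 0" --pt "0 0 0 0 0 0" --pt "0 0 0 0 0 0"

```text
time: 5.7
tcp_pos: [0.6514, -0.2371, 0.023]
ee_rot: [0.0, 0.202, 0.979, 0.0]
ft_force: [-0.5, -0.3, 4.1]
opening: 0.006
grip_force: 2.1
```

step_arm --pt "0 0 0.4 0 0 0" --pt "0 0 0.4 0 0 0" --pt "0 0 0.3 0 0 0" --pt "0 0 0 0 0 0" --pt "0 0 0 0 0 0" --pt "0 0 0 0 0 0"

```text
time: 6.3
tcp_pos: [0.6515, -0.2371, 0.0223]
ee_rot: [0.0, 0.202, 0.979, -0.0]
ft_force: [-0.7, -0.5, 5.4]
opening: 0.005
grip_force: 3.1
```

step_arm --pt "0 0 0.3 0 0 0" --pt "0 0 0 0 0 0" --pt "0 0 0 0 0 0" --pt "0 0 0 0 0 0" --pt "0 0 0 0 0 0" --pt "0 0 0 0 0 0" --pt "0 0 0 0 0 0" --pt "0 0 0 0 0 0"

```text
time: 7.1
tcp_pos: [0.6515, -0.2371, 0.0222]
ee_rot: [0.0, 0.202, 0.979, -0.0]
ft_force: [-1.7, -0.0, 7.3]
opening: 0.005
grip_force: 3.7
```

step_arm --pt "0 0 0 0 0 0" --pt "0 0 0 0 0 0" --pt "0 0 0 0 0 0" --pt "0 0 0 0 0 0" --pt "0 0 0 0 0 0" --pt "0 0 0 0 0 0" --pt "0 0 0 0 0 0" --pt "0 0 0 0 0 0"

```text
time: 7.9
tcp_pos: [0.6515, -0.2371, 0.0222]
ee_rot: [0.0, 0.202, 0.979, -0.0]
ft_force: [-1.7, 0.1, 7.4]
opening: 0.005
grip_force: 3.7
```

step_arm --pt "0 0 0 0 0 0" --pt "0 0 0 0 0 0" --pt "0 0 0 0 0 0" --pt "0 0 0 0 0 0" --pt "0 0 0 0 0 0" --pt "0 0 0 0 0 0" --pt "0 0 0 0 0 0" --pt "0 0 0 0 0 0"

```text
time: 8.7
tcp_pos: [0.6515, -0.2371, 0.0223]
ee_rot: [0.0, 0.202, 0.979, -0.0]
ft_force: [-1.3, 0.7, 7.6]
opening: 0.005
grip_force: 3.7
```

step_arm --pt "0 0 0 0 0 0" --pt "0 0 0 0 0 0" --pt "0 0 0 0 0 0" --pt "0 0 0 0 0 0" --pt "0 0 0 0 0 0" --pt "0 0 0 0 0 0" --pt "0 0 0 0 0 0" --pt "0 0 0 0 0 0"

```text
time: 9.5
tcp_pos: [0.6515, -0.2371, 0.0223]
ee_rot: [0.0, 0.202, 0.979, -0.0]
ft_force: [-1.3, -0.1, 7.6]
opening: 0.01
grip_force: 3.7
```

It bottomed out gently and was held for over 3 s. Releasing, lifting and travelling to just short of the remote.

step_arm --pt "0 0 -2 0 0 0" --pt "0 0 -3 0 0 0" --pt "0 0 -5 0 0 0" --pt "0 0 -10 0 0 0" --pt "0 0 -30 0 0 0" --pt "0 0 -40 0 0 0" --pt "0 0 -40 0 0 0" --pt "0 0 0 0 0 0"

```text
time: 10.3
tcp_pos: [0.6548, -0.2386, 0.1587]
ee_rot: [0.006, 0.202, 0.979, -0.001]
ft_force: [0.6, 0.6, 0.8]
opening: 0.007
grip_force: 0.0
```

step_arm --pt "22 24 0 0 0 0" --pt "22 24 0 0 0 0" --pt "22 24 0 0 0 0" --pt "22 24 0 0 0 0" --pt "22 24 0 0 0 0" --pt "22 24 0 0 0 0" --pt "22 24 0 0 0 0" --pt "22 24 0 0 0 0"

```text
time: 11.1
tcp_pos: [0.5645, 0.0102, 0.1509]
ee_rot: [-0.001, 0.202, 0.979, 0.0]
ft_force: [-0.3, -0.2, -0.6]
opening: 0.006
grip_force: 0.0
```

step_arm --pt "22 24 0 0 0 0" --pt "22 24 0 0 0 0" --pt "22 24 0 0 0 0" --pt "20 23 0 0 0 0" --pt "0 0 0 0 0 0" --pt "0 0 0 0 0 0" --pt "0 0 0 0 0 0"

```text
time: 11.8
tcp_pos: [0.5245, 0.1294, 0.1513]
ee_rot: [-0.0, 0.202, 0.979, -0.0]
ft_force: [-0.3, 0.2, -0.4]
opening: 0.002
grip_force: 0.0
```

```bash
python3 - <<'E'
from h import *
p,R,o=pose();print(p,o["ft_force"],o["time"]);np.savez("w3.npz",p=p,R=R)
c=camera("wrist");cv2.imwrite("pics/w3.png",c["image"])
E
```

```text
[0.52451357 0.12935537 0.15130847] [-0.27340293  0.24989561 -0.41606285] 11.8
```

View pics/w3.png

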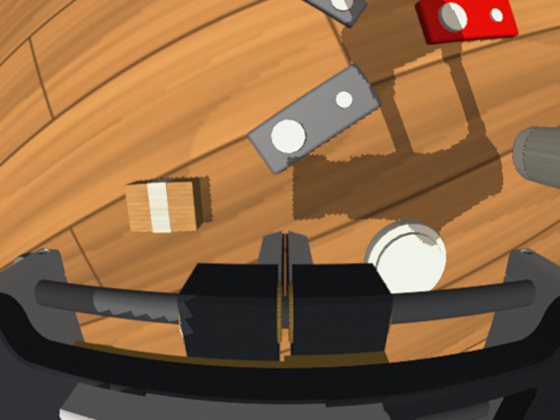

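The larger grey remote is in clear view, with the large button at (288,136) and the small one at (344,99). The red remote and the smaller grey one are at the top edge.

```bash
python3 - <<'E'
from h import *
d=np.load("w3.npz");p,R=d["p"],d["R"];c=camera("wrist")
for n,u,v,z in[("lb",288,136,.026),("sb",344,99,.022)]:
    q=wray(c,p,R,u,v,z);print(n,q.round(4),(R.T@(q-p)*1000).round(1))
E
```

```text
lb [0.4698 0.1555 0.026 ] [ 60.6   2.5 125.3]
sb [0.4576 0.2187 0.022 ] [ 96.9  55.6 129.3]
```

step_arm --pt "20 1 0 0 0 0" --pt "20 1 0 0 0 0" --pt "20.5 0 0 0 0 0" --pt "0 0 35 0 0 0" --pt "0 0 35 0 0 0" --pt "0 0 30 0 0 0" --pt "0 0 10 0 0 0" --pt "0 0 0 0 0 0"

```text
time: 12.7
tcp_pos: [0.4683, 0.1557, 0.0406]
ee_rot: [-0.001, 0.202, 0.979, -0.001]
ft_force: [-0.8, -0.6, 0.3]
opening: 0.002
grip_force: 0.0
```

step_arm --pt "0 0 2 0 0 0" --pt "0 0 2 0 0 0" --pt "0 0 0 0 0 0" --pt "0 0 0 0 0 0" --pt "0 0 0 0 0 0"

```text
time: 13.2
tcp_pos: [0.4699, 0.1561, 0.0381]
ee_rot: [0.0, 0.202, 0.979, 0.0]
ft_force: [-0.5, 0.9, -0.3]
opening: 0.01
grip_force: 0.0
```

```bash
python3 - <<'E'
from h import *
p,R,o=pose();print(p,o["ft_force"],o["time"])
c=camera("wrist");cv2.imwrite("pics/w4.png",c["image"])
E
```

```text
[0.46989858 0.15606681 0.03807253] [-0.50088064  0.86402525 -0.26557459] 13.2
```

View pics/w4.png

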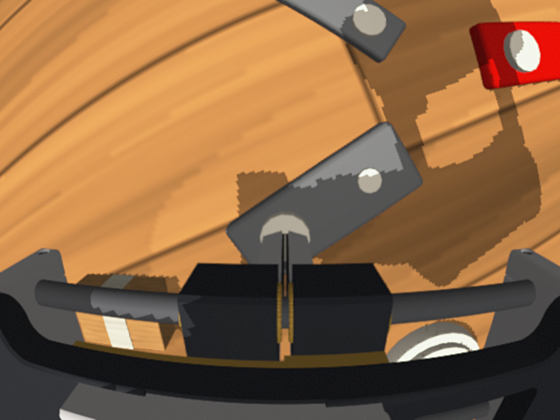

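The tip is centred over the large button at (285,235), and the small button at (370,180) is well clear. Pressing.

step_arm --pt "0 0 4 0 0 0" --pt "0 0 4 0 0 0" --pt "0 0 3 0 0 0" --pt "0 0 1 0 0 0" --pt "0 0 1 0 0 0" --pt "0 0 1 0 0 0" --pt "0 0 0 0 0 0" --pt "0 0 0 0 0 0"

```text
time: 14.05
tcp_pos: [0.4693, 0.1559, 0.0237]
ee_rot: [-0.0, 0.202, 0.979, -0.0]
ft_force: [-1.7, -0.4, 3.3]
opening: 0.004
grip_force: 1.6
```

step_arm --pt "0 0 0.7 0 0 0" --pt "0 0 0.7 0 0 0" --pt "0 0 0.5 0 0 0" --pt "0 0 0.5 0 0 0" --pt "0 0 0 0 0 0" --pt "0 0 0 0 0 0"

```text
time: 14.65
tcp_pos: [0.4693, 0.1559, 0.0213]
ee_rot: [-0.0, 0.202, 0.979, -0.0]
ft_force: [-2.9, -0.4, 5.6]
opening: 0.003
grip_force: 2.7
```

step_arm --pt "0 0 0.4 0 0 0" --pt "0 0 0.3 0 0 0" --pt "0 0 0 0 0 0" --pt "0 0 0 0 0 0" --pt "0 0 0 0 0 0"

```text
time: 15.15
tcp_pos: [0.4693, 0.156, 0.0211]
ee_rot: [-0.0, 0.202, 0.979, -0.0]
ft_force: [-3.2, -0.8, 9.7]
opening: 0.002
grip_force: 5.1
```

step_arm --pt "0 0 -2 0 0 0" --pt "0 0 -3 0 0 0" --pt "0 0 -5 0 0 0" --pt "0 0 -10 0 0 0" --pt "0 0 -30 0 0 0" --pt "0 0 -40 0 0 0" --pt "0 0 -40 0 0 0" --pt "0 0 -30 0 0 0"

```text
time: 15.95
tcp_pos: [0.4708, 0.1562, 0.1837]
ee_rot: [0.002, 0.202, 0.979, 0.001]
ft_force: [-0.5, -0.5, -0.3]
opening: 0.004
grip_force: 0.0
```

step_arm --pt "30 20 0 0 0 0" --pt "30 20 0 0 0 0" --pt "30 20 0 0 0 0" --pt "0 0 0 0 0 0" --pt "0 0 0 0 0 0" --pt "0 0 0 0 0 0" --pt "0 0 0 0 0 0" --pt "0 0 0 0 0 0"

```text
time: 16.75
tcp_pos: [0.4113, 0.2459, 0.1804]
ee_rot: [0.0, 0.203, 0.979, -0.0]
ft_force: [0.8, -0.5, 0.4]
opening: 0.004
grip_force: 0.0
```

```bash
python3 - <<'E'
from h import *
p,R,o=pose();print(p,o["ft_force"],o["time"])
c=camera("top");cv2.imwrite("pics/end.png",c["image"])
E
```

```text
[0.41126777 0.24593598 0.1804382 ] [ 0.83477277 -0.46917627  0.44562377] 16.75
```

View pics/end.png

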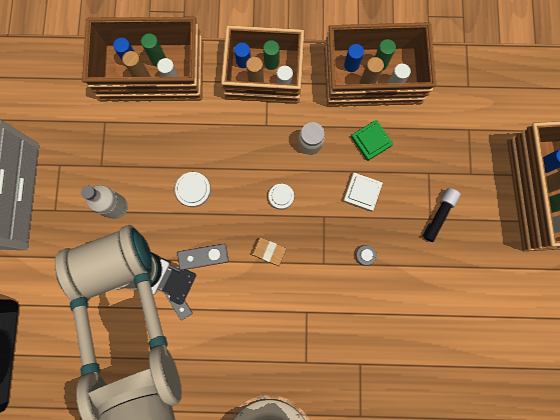

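The square light at (364,191) and the remote at (203,256) are where they were. The other things in view haven't moved either, and the hand is clear.

```bash
python3 -c "
from station import finish_job
print(finish_job())"
```

```text
the job is handed in; nothing more can be done
None
```

I pressed the square light's face fully down, held it for over 3 s and let it up, then pressed and released the long remote's large button; readings stayed under 10 N, nothing visible had moved, and the job is handed in (no verdict was returned).

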